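# Witness-mark a bearing cap with a hand punch

## Robot

A 6-joint arm with a two-finger parallel gripper is mounted at the origin on the work surface. World frame = base frame: x ahead of the robot, y to its left, z up, the work surface at z = 0. Lengths are in m, angles in rad, forces in N, time in s.
With the tool pointing down it reaches from about 0.35 to 0.85 m from the base axis. Payload 8.1 kg.
Tool frame: the origin (TCP) lies midway between the tips of the shut fingers; the grasp point (between the pads) lies 19 mm behind it; z points along the fingers, y is the direction in which the jaws open and shut (so a half turn about z gives the same grasp; the last joint's range is limited). The gripper opens to 93 mm and grips with 3 to 60 N. Pads are 15 mm wide; open, the fingers measure 128 mm over their backs; the gripper's body (75 mm by 188 mm) begins 65 mm behind the grasp point.
Start: joints at [-1.384, 0.13, 1.488, -0, 1.523, -0.085], TCP at [0.161, -0.578, 0.219] pointing down, gripper open.
Joint ranges: [-2.96, 2.96], [-0.89, 2.26], [0.02, 2.5], [-1.34, 4.48], [0, 2.73], [-2.66, 2.66]. Speed limits (rad/s): [2.39, 2.39, 2.79, 3.14, 3.14, 3.14].

## Interface

Orientations are given as a rotation vector (axis times angle).
In Python, from plant import robot gives the robot as it stands. The module is installed in compiled form; this text tells all that it offers.
- The arm moves only by the shell command python3 -m pendant 'ROWS' [FORCE]. ROWS is JSON, a list of rows, each an object with "translation": the shift along the tool's x, y, z in mm, a list of three; "twist": the turn, a rotation vector about the tool's x, y, z in rad, a list of three; "grip": the opening, from -1 (shut) to 1 (fully open). A call has exactly 10 rows; each row shifts and turns the pose as measured when the row begins, along the tool's axes as they then stand; what a row does not reach is not made up. A row lasts 1/10 s, in which the tool goes at most 50 mm and 8.59 degrees, less where a joint would pass 70% of its speed; a pose out of reach is approached as far as the arm can. A call is refused whole if a number of a shift passes 50 or a number of a turn 0.15, either way. A call with a gripper value outside its range is refused whole. The fingers move at their own pace and stop on an object; FORCE is the grip in N (left out, the last holds). Time passes only in rows, so rows that do not move let the fingers close, or fill a call up. It gives the time, the measured TCP pose, the force and the opening at its end, in the units of the state.
- robot.read_state(): the state, without advancing time (a new reading comes with each control period).
- robot.read_camera(name): name is "scene" or "top" or "wrist"; returns (picture, depth): 420x560x3 uint8, red, green, blue; 420x560 float32, m along the optical axis (not along the pixel's ray), 0 where there is no reading.
- robot.camera_info(name): a dict with "vertical_fov" (degrees; the focal length in pixels is half the picture's height over the tangent of half this angle, whatever the lens; pixels are square), "cx", "cy" (the principal point, pixels), "cam_to_world" (4x4, takes a point from camera to world coordinates). Camera axes: x right, y up, looking along -z (the intrinsics and any distortion apply to the point x, -y, -z); pixel columns grow to the right and rows downward; lengths in m; the calibration is good to about 2 mm. A picture is of the moment at which its call begins: read the wrist's pose just before it. camera_info takes no time and is no camera call; for the wrist camera it gives the pose at the moment of the call.
- robot.close_job(): hands the job in, once; it reports no verdict.
The state is a dict: "t": time; "q": joint angles; "dq": joint speeds; "joint_torque": joint torques, N m; "tool_pos": TCP position; "orientation": TCP orientation; "force": force on the tool from outside, world axes, zero at the start; "wrist_torque": the same for the moment, N m; "opening": finger opening in m.
Only numpy, scipy, OpenCV 4.12 (cv2) and the standard library are available. Lean on these libraries where they do the work, as an engineer would, in place of code of your own. Each camera call takes 0.05 s, during which the arm holds its last target. There are 200 camera calls.

## Task

Take the flat-footed marking punch (the barrel-shaped one with the grooved grip) out of the wooden rack and stamp the small round boss on top of the bearing cap with it: set the foot in the middle of the boss, squarely, and press straight down with a steady push of about 15 N (keep it between 10 and 20 N, never over 25 N) for a full second. Lift it straight up off the mark by about 8 cm without sliding it on the cap, then put the punch back upright, fully down, in the rack hole it came from and let go of it. Leave the other tools in the rack, the piston and the wrist pin undisturbed.

Things in the scene. Friction and masses are not known exactly. Their poses are not given: they have to be found in the camera images.
- punch: marking punch, a bright steel round bar with dark grooves round its grip, upright in one of the rack holes. 110 mm long; origin at the centre of its flat foot, z up its axis. Foot 14 mm diameter up to 12 mm, cone, then an 18 mm diameter barrel from 16 to 100 mm and a blunt head. 0.12 to 0.24 kg. In the rack its upper 78 mm stand out.
- punch_foot (a point): centre of the punch's flat foot (same place and axes as punch).
- punch_grip (a point): a good place to grip the punch, on its axis, 78 mm above the foot (32 mm below the top of the head).
- rack: fixed wooden block 76 mm (x) by 200 mm (y) by 40 mm high, origin at the centre of its underside on the table, z up. Three round holes along its y at -65, 0 and +65 mm, each 22 mm diameter, 32 mm deep, floor flat and 8 mm above the table. The punch may be in any of them; fingers have most room closing along the rack's x.
- mark_axis (a point): point on the table at the centre of the underside of the fixed jack stand, axes as the stand's (z up). The middle of the boss to be marked lies straight above it, at a height that is NOT measured: the jack is wound to a different height each time, and the boss's top face lies 100 to 136 mm above this point. Find it by touch.
- nest: fixed green jack stand, base 110 (x) x 150 (y) x 26 mm, origin at the centre of its underside, z up. On its steel plate and rubber pad sits a bolted aluminium bearing cap: a half-round arch 36 mm along x, 124 mm along y over its ears. On the crown, its highest part, is the level round boss, 24 mm diameter, 5 mm high. The pad is springy: the cap sinks 0.1 mm per newton (7 mm at most) and springs back.
- drift: pin punch, bystander, standing in the rack in another hole: 18 mm barrel 55 mm long below, a slim 8 mm pin above, 120 mm long; origin at the centre of its underside.
- chisel: small flat chisel, bystander, standing blade up in the remaining rack hole: eight-sided 18 mm shank, 6 by 16 mm blade at the top, 103 mm long; origin at the centre of its underside.
- piston: aluminium piston, bystander, standing on the table: 86 mm diameter, 85 mm high; origin at the centre of its underside.
- wristpin: steel wrist pin, bystander, a tube standing on end: 28 mm diameter, 60 mm high; origin at the centre of its underside.
Mind the look-alikes: they are no part of the job. What is meant by the rack is not red, and is the larger of those in its own colour.

How it is judged:
By the outcome, as a careful person would: the job done as asked, in the order asked, and still so for the second after the job is handed in, with the robot touching nothing.
It also fails if it takes over 72 s, if anything falls off the work surface, if the arm or the gripper's body presses on something with over 40 N, if the wrist force passes 120 N, or if a joint passes its speed limit or range.

## Working session

There is one attempt and no reset: what is moved stays moved. The work goes in short steps, Python scripts to look and compute and a shell command to move; the robot and the scene stay as the last step left them, time stands still between calls to the robot, and variables do not carry over. Pictures are saved under pics/ and viewed, about 8 in all and at most 12, crops included, and the job is handed in when it is done.

```bash
mkdir -p pics; cat > h.py <<'E'
import numpy as np, cv2
from plant import robot
from scipy.spatial.transform import Rotation as R
def shot(name,fn=None):
    info=robot.camera_info(name); p,d=robot.read_camera(name)
    if fn: cv2.imwrite('pics/'+fn,p[:,:,::-1])
    np.savez('%s.npz'%name,p=p,d=d,T=np.array(info['cam_to_world']),f=210/np.tan(np.radians(info['vertical_fov']/2)),c=[info['cx'],info['cy']])
    return p,d,info
def cloud(name):
    z=np.load('%s.npz'%name); d=z['d'];v,u=np.mgrid[:420,:560]
    f=float(z['f']);c=z['c'];X=np.stack([(u-c[0])/f*d,-(v-c[1])/f*d,-d,np.ones_like(d)],-1)@z['T'].T
    W=X[...,:3].copy(); W[d==0]=np.nan
    return z['p'],W
E
python3 - <<'E'
from h import *
for n in('top','scene'):
    p,d,i=shot(n,n+'1.png'); print(n,{k:np.round(v,3).tolist() if not isinstance(v,str) else v for k,v in i.items()})
s=robot.read_state(); print(s)
E
```

```text
top {'vertical_fov': 45.42, 'cx': 285.437, 'cy': 211.57, 'cam_to_world': [[-0.012, 0.99, -0.141, 0.427], [-1.0, -0.016, -0.026, 0.021], [-0.028, 0.14, 0.99, 1.127], [0.0, 0.0, 0.0, 1.0]]}
scene {'vertical_fov': 45.296, 'cx': 276.95, 'cy': 208.501, 'cam_to_world': [[0.77, -0.433, 0.469, 1.009], [0.639, 0.532, -0.557, -0.501], [-0.008, 0.728, 0.686, 0.745], [0.0, 0.0, 0.0, 1.0]]}
{'t': 0.1, 'q': array([-1.38442378e+00,  1.31099005e-01,  1.48918885e+00, -3.17200085e-05,
        1.52302986e+00, -8.53790446e-02]), 'dq': array([ 0.00078229,  0.00021671, -0.00378951,  0.00112063, -0.00053094,
        0.00103237]), 'joint_torque': array([ 8.72449273e-04, -5.61339891e+01, -4.93097413e+01,  7.69885490e-02,
        2.90665106e-02, -5.68191331e-05]), 'tool_pos': array([ 0.16097378, -0.57744597,  0.21767425]), 'orientation': array([-3.11093110e+00, -4.25323370e-01,  1.86375366e-04]), 'force': array([ 1.04142645,  0.50350806, -0.44379769]), 'wrist_torque': array([-8.11121758e-02, -1.74605893e-02,  6.54758254e-05]), 'opening': 0.09329263092421744}
```

View pics/top1.png

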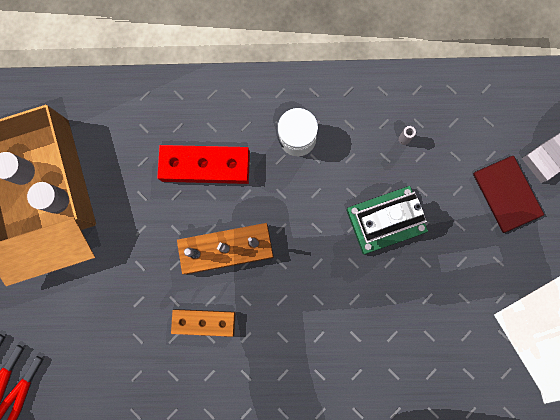

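View pics/scene1.png

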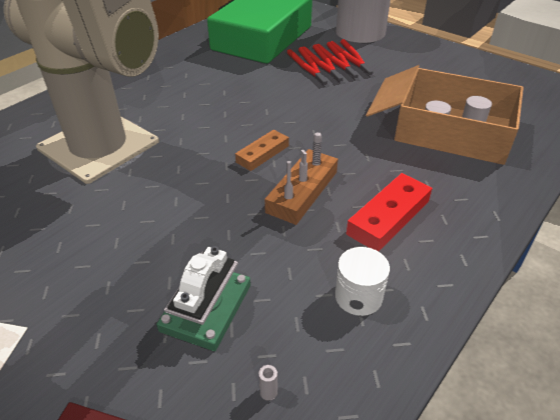

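The top view shows the punch in the rack's left hole, around (190,252), with the rack at (225,250) and the boss at (398,212). The scene view shows the grooved punch at (317,148), in the rack hole farthest from the nest.

```bash
cat > m.py <<'E'
from h import *
def rect(W,m):
    P=W[m][:,:2]; P=P[~np.isnan(P[:,0])]; r=cv2.minAreaRect((P*1000).astype(np.float32)); return len(P),np.round(r[0],1),np.round(r[1],1),round(r[2],1)
for n,boxes in (('top',dict(rack=(165,215,285,285),nest=(340,175,440,265))),('scene',dict(rack=(250,120,350,230),nest=(150,235,260,350)))):
    p,W=cloud(n); hsv=cv2.cvtColor(p,cv2.COLOR_RGB2HSV); z=W[...,2]
    def bx(b):
        m=np.zeros(z.shape,bool); m[b[1]:b[3],b[0]:b[2]]=1; return m
    r=bx(boxes['rack']); ne=bx(boxes['nest'])
    print(n,'racktop',rect(W,r&(abs(z-.04)<.006)&(hsv[...,1]>100)), 'z',np.nanmedian(z[r&(abs(z-.04)<.008)&(hsv[...,1]>100)]))
    m=(r&(z>.06)).astype(np.uint8); k,l,st,ce=cv2.connectedComponentsWithStats(m)
    for i in range(1,k):
        if st[i,4]>10:
            q=W[l==i]; t=q[q[:,2]>np.nanmax(q[:,2])-.008]; print(' tool',ce[i].round(),st[i,4],'mean',np.nanmean(q,0).round(4),'top',np.nanmean(t,0).round(4),'maxz',np.nanmax(q[:,2]).round(4))
    green=ne&(hsv[...,0]>60)&(hsv[...,0]<85)&(hsv[...,1]>120)&(abs(z-.026)<.006)
    print(' green',rect(W,green),np.nanmedian(z[green]))
    mz=np.nanmax(z[ne]); b=ne&(z>mz-.004); print(' maxz',mz,'boss',rect(W,b),np.nanmedian(W[b],0).round(4))
    tb=bx((300,320,340,400)) if n=='top' else bx((60,200,120,280)); print(' table z',np.nanmedian(z[tb]))
E
python3 m.py
```

```text
top racktop (2836, array([504.4, 184.3]), array([ 76.5, 200.7]), 9.9) z 0.03843643389030371
 tool [252. 241.] 59 mean [0.5142 0.1185 0.0875] top [0.5156 0.1198 0.127 ] maxz 0.1292
 tool [222. 247.] 67 mean [0.5029 0.1811 0.0909] top [0.504  0.1835 0.1093] maxz 0.1125
 tool [190. 252.] 102 mean [0.492  0.2445 0.1003] top [0.493  0.2472 0.1144] maxz 0.1192
 green (1068, array([ 563.4, -173.7]), array([109. , 149.8]), 18.5) 0.024221953841290222
 maxz 0.12830927618487298 boss (9, array([ 562.6, -175. ]), array([14.9, 18.4]), 32.7) [ 0.5592 -0.1741  0.1258]
 table z -0.0019915935165817356
scene racktop (1631, array([557.2, 192.3]), array([182.2, 206.9]), 10.8) z 0.03870565718608726
 tool [316. 145.] 191 mean [0.4977 0.2411 0.09  ] top [0.4962 0.243  0.1141] maxz 0.1179
 tool [303. 162.] 140 mean [0.5081 0.1783 0.0845] top [0.5069 0.1807 0.1081] maxz 0.1113
 tool [288. 177.] 128 mean [0.5191 0.1155 0.0893] top [0.5182 0.1171 0.1249] maxz 0.1279
 green (0, array([0., 0.]), array([0., 0.]), 0.0) nan
 maxz 0.12526202788629326 boss (125, array([ 565.7, -175.7]), array([24. , 22.8]), 84.7) [ 0.5656 -0.1755  0.1224]
 table z -0.0008413487528898811
  return np.nanmean(a, axis, out=out, keepdims=keepdims)
```

```bash
cat > go.py <<'E'
# usage: go.py x y z(mm) [jaw_angle_deg]: remaining motion in the tool frame
import sys; from h import *
s=robot.read_state(); M=R.from_rotvec(s['orientation']).as_matrix(); p=s['tool_pos']*1e3
print('t',round(s['t'],2),'p',p.round(1),'jaw',np.degrees(np.arctan2(M[1,1],M[0,1])).round(2),'z',M[:,2].round(4),'F',s['force'].round(2),'op',round(s['opening']*1e3,2),'q',s['q'].round(2))
if len(sys.argv)>3:
    print('tool shift mm',(M.T@(np.array(sys.argv[1:4],float)-p)).round(1))
    a=np.radians(float(sys.argv[4])) if len(sys.argv)>4 else np.arctan2(M[1,1],M[0,1])
    y=np.array([np.cos(a),np.sin(a),0]);z=np.array([0,0,-1.]);G=np.stack([np.cross(y,z),y,z],1)
    print('tool twist rad',R.from_matrix(M.T@G).as_rotvec().round(4))
E
python3 -m pendant '[{"translation":[40,-27,-3],"twist":[0,0,0],"grip":1},{"translation":[40,-27,-3],"twist":[0,0,0],"grip":1},{"translation":[40,-27,-3],"twist":[0,0,0],"grip":1},{"translation":[40,-27,-3],"twist":[0,0,0],"grip":1},{"translation":[40,-27,-3],"twist":[0,0,0],"grip":1},{"translation":[40,-27,-3],"twist":[0,0,0],"grip":1},{"translation":[40,-27,-3],"twist":[0,0,0],"grip":1},{"translation":[40,-27,-3],"twist":[0,0,0],"grip":1},{"translation":[40,-27,-3],"twist":[0,0,0],"grip":1},{"translation":[40,-27,-3],"twist":[0,0,0],"grip":1}]' 20
python3 go.py 510 -174 270 10; python3 -c "
from h import *
p,d,i=shot('wrist','w1.png');print(np.round(i['cam_to_world'],3),i['vertical_fov'])"
```

```text
t: 1.1
tool_pos: [0.4786, -0.1999, 0.2435]
orientation: [-3.106, -0.407, 0.006]
force: [0.5, -1.3, -0.4]
opening: 0.093
t 1.1 p [ 478.6 -199.9  243.5] jaw -75.08 z [-0.005   0.0084 -1.    ] F [ 0.46 -1.28 -0.39] op 93.02 q [-0.5  -0.09  1.67  0.01  1.57  0.81]
tool shift mm [ 37.  -17.2 -26.4]
tool twist rad [-0.0096 -0.0049 -1.485 ]
[[ 0.257  0.93   0.261  0.551]
 [-0.966  0.25   0.06  -0.181]
 [-0.01  -0.268  0.963  0.408]
 [ 0.     0.     0.     1.   ]] 62.38077395016401
```

View pics/w1.png

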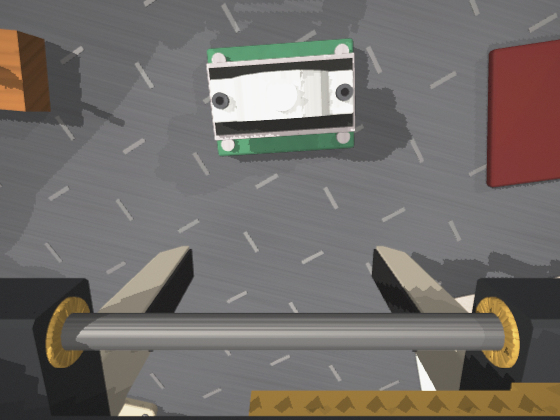

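The wrist view shows the nest at (283,95), with the boss around (287,92) washed out in white. The rack edge is at far left.

```bash
cat > m2.py <<'E'
from h import *
p,W=cloud('wrist'); z=W[...,2]; b=np.zeros(z.shape,bool); b[30:165,195:370]=1
hsv=cv2.cvtColor(p,cv2.COLOR_RGB2HSV)
g=b&(hsv[...,0]>60)&(hsv[...,0]<85)&(hsv[...,1]>100)&(abs(z-.026)<.006)
P=(W[g][:,:2]*1e3).astype(np.float32);print('green',cv2.minAreaRect(P),np.nanmedian(z[g]))
mz=np.nanpercentile(z[b],99.8);print('top z',mz)
for dz in(.002,.003,.004):
    m=b&(z>mz-dz);q=W[m]*1e3;print(m.sum(),np.median(q,0).round(1),cv2.minAreaRect(q[:,:2].astype(np.float32)))
tb=W[180:240,200:350];print('table',np.nanmedian(tb[...,2]))
E
python3 m2.py
```

```text
green ((564.6103515625, -173.62924194335938), (107.5332260131836, 146.96820068359375), 18.871732711791992) 0.02465839981955542
top z 0.1228760394916865
698 [ 564.2 -174.3  121.9] ((564.0098266601562, -174.38926696777344), (23.086334228515625, 22.788652420043945), 15.180768966674805)
760 [ 564.1 -174.3  121.8] ((564.04931640625, -174.341796875), (23.18733024597168, 22.859609603881836), 15.180766105651855)
769 [ 564.2 -174.3  121.8] ((565.928466796875, -172.9374542236328), (28.865171432495117, 24.56093978881836), 21.878223419189453)
table -0.0014537592932595822
```

```bash
python3 -m pendant '[{"translation":[10,-2,-4],"twist":[0,0,-0.148],"grip":1},{"translation":[10,0,-4],"twist":[0,0,-0.148],"grip":1},{"translation":[10,0,-4],"twist":[0,0,-0.148],"grip":1},{"translation":[0,0,-4],"twist":[0,0,-0.148],"grip":1},{"translation":[0,0,-4],"twist":[0,0,-0.148],"grip":1},{"translation":[0,0,-4],"twist":[0,0,-0.148],"grip":1},{"translation":[0,0,0],"twist":[0,0,-0.148],"grip":1},{"translation":[0,0,0],"twist":[0,0,-0.148],"grip":1},{"translation":[0,0,0],"twist":[0,0,-0.148],"grip":1},{"translation":[0,0,0],"twist":[0,0,-0.148],"grip":1}]'
python3 go.py 460 200 270 10
```

```text
t: 2.15
tool_pos: [0.5106, -0.1735, 0.2637]
orientation: [-1.982, -2.414, -0.009]
force: [-0.2, -0.6, -0.3]
opening: 0.0929
t 2.15 p [ 510.6 -173.5  263.7] jaw 11.22 z [-0.0104  0.0163 -0.9998] F [-0.19 -0.55 -0.33] op 92.88 q [-0.43 -0.03  1.58  0.01  1.62 -0.63]
tool shift mm [3.762e+02 2.300e+01 3.000e-01]
tool twist rad [-0.0072 -0.0179  0.0212]
```

```bash
python3 -m pendant '[{"translation":[35,6,0],"twist":[-0.007,-0.018,0.02],"grip":1},{"translation":[36,6,0],"twist":[0,0,0],"grip":1},{"translation":[36,6,0],"twist":[0,0,0],"grip":1},{"translation":[36,6,0],"twist":[0,0,0],"grip":1},{"translation":[36,6,0],"twist":[0,0,0],"grip":1},{"translation":[36,6,0],"twist":[0,0,0],"grip":1},{"translation":[36,6,0],"twist":[0,0,0],"grip":1},{"translation":[36,6,0],"twist":[0,0,0],"grip":1},{"translation":[36,6,0],"twist":[0,0,0],"grip":1},{"translation":[36,6,0],"twist":[0,0,0],"grip":1}]'
python3 go.py 494 247 200 10; python3 -c "
from h import *
p,d,i=shot('wrist','w2.png')"
```

```text
t: 3.15
tool_pos: [0.5007, 0.1985, 0.2589]
orientation: [-2.014, -2.405, 0.009]
force: [1.4, 0.8, -0.7]
opening: 0.0931
t 3.15 p [500.7 198.5 258.9] jaw 10.1 z [-0.0075 -0.0013 -1.    ] F [ 1.35  0.8  -0.73] op 93.07 q [ 0.28 -0.04  1.59  0.    1.6   0.11]
tool shift mm [48.9  2.4 58.9]
tool twist rad [-0.0076  0.      0.0017]
```

View pics/w2.png

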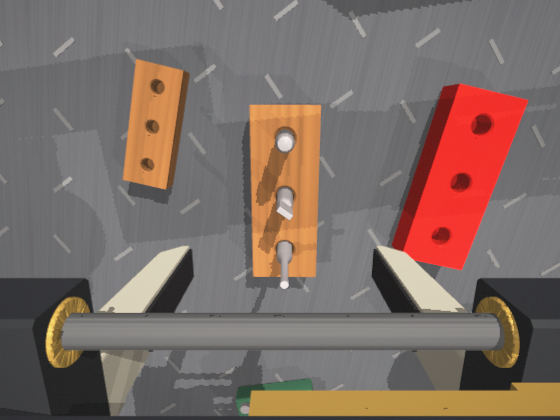

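The wrist view shows the rack. The punch head (plain round disk) is at (285,143), the chisel in the middle at (285,205) and the drift nearest at (284,260).

```bash
python3 - <<'E'
from h import *
p,W=cloud('wrist'); z=W[...,2]; b=np.zeros(z.shape,bool); b[95:285,240:330]=1
hsv=cv2.cvtColor(p,cv2.COLOR_RGB2HSV)
g=b&(hsv[...,1]>100)&(abs(z-.04)<.006)
print('rack',cv2.minAreaRect((W[g][:,:2]*1e3).astype(np.float32)),np.nanmedian(z[g]))
h=np.zeros_like(b);h[115:175,265:305]=1
m=h&(z>.05);q=W[m]*1e3;print('punch all',q[:,2].min(),q[:,2].max())
for lo,hi in((109,121),(100,109),(85,100),(55,85)):
    t=q[(q[:,2]>lo)&(q[:,2]<hi)]
    if len(t)>5: print(lo,len(t),t.mean(0).round(1),cv2.minAreaRect(t[:,:2].astype(np.float32)))
E
```

```text
rack ((504.9089660644531, 183.62554931640625), (76.06995391845703, 199.94395446777344), 9.92127799987793) 0.03863997739597175
punch all 50.17052549904694 118.21004992790147
109 257 [493.6 248.4 114.1] ((493.5537109375, 248.01953125), (15.57348918914795, 15.418701171875), 82.37093353271484)
100 54 [493.2 250.3 107. ] ((493.779541015625, 248.44512939453125), (16.208166122436523, 16.533977508544922), 9.884943962097168)
85 26 [491.1 253.6  95. ] ((491.5203552246094, 252.51275634765625), (18.121898651123047, 8.444364547729492), 24.474559783935547)
55 20 [492.7 255.7  70.3] ((492.52215576171875, 254.94711303710938), (15.749348640441895, 4.395338535308838), 9.461573600769043)
```

```bash
python3 -m pendant '[{"translation":[25,1,0],"twist":[-0.007,0,0],"grip":1},{"translation":[25,1,10],"twist":[0,0,0],"grip":1},{"translation":[0,0,20],"twist":[0,0,0],"grip":1},{"translation":[0,0,20],"twist":[0,0,0],"grip":1},{"translation":[0,0,20],"twist":[0,0,0],"grip":1},{"translation":[0,0,20],"twist":[0,0,0],"grip":1},{"translation":[0,0,20],"twist":[0,0,0],"grip":1},{"translation":[0,0,10],"twist":[0,0,0],"grip":1},{"translation":[0,0,0],"twist":[0,0,0],"grip":1},{"translation":[0,0,0],"twist":[0,0,0],"grip":1}]'
python3 go.py 493.6 248 67 10
```

```text
t: 4.2
tool_pos: [0.4897, 0.2565, 0.1316]
orientation: [-2.003, -2.413, 0.005]
force: [1.0, 0.2, -0.5]
opening: 0.0927
t 4.2 p [489.7 256.5 131.6] jaw 10.63 z [-0.0063  0.0012 -1.    ] F [ 1.    0.17 -0.48] op 92.7 q [0.39 0.07 1.72 0.   1.36 0.2 ]
tool shift mm [-9.3  2.7 64.5]
tool twist rad [-0.0059 -0.0023  0.0109]
```

```bash
python3 -m pendant '[{"translation":[-6,2,0],"twist":[-0.006,-0.002,0.01],"grip":1},{"translation":[-3,1,12],"twist":[0,0,0],"grip":1},{"translation":[0,0,14],"twist":[0,0,0],"grip":1},{"translation":[0,0,14],"twist":[0,0,0],"grip":1},{"translation":[0,0,12],"twist":[0,0,0],"grip":1},{"translation":[0,0,8],"twist":[0,0,0],"grip":1},{"translation":[0,0,3],"twist":[0,0,0],"grip":1},{"translation":[0,0,0],"twist":[0,0,0],"grip":1},{"translation":[0,0,0],"twist":[0,0,0],"grip":1},{"translation":[0,0,0],"twist":[0,0,0],"grip":1}]'
python3 go.py 493.6 248 67 10
```

```text
t: 5.2
tool_pos: [0.4962, 0.2479, 0.0653]
orientation: [2.018, 2.405, 0.005]
force: [0.8, -0.2, -0.2]
opening: 0.0931
t 5.2 p [496.2 247.9  65.3] jaw 10.0 z [ 0.0035  0.0014 -1.    ] F [ 0.79 -0.22 -0.25] op 93.06 q [0.37 0.13 1.77 0.   1.23 0.2 ]
tool shift mm [ 0.6 -2.5 -1.7]
tool twist rad [ 0.0037 -0.0008 -0.0001]
```

```bash
python3 -m pendant '[{"translation":[0,-2.5,-1.5],"twist":[0.004,-0.001,0],"grip":1},{"translation":[0,0,0],"twist":[0,0,0],"grip":0.2},{"translation":[0,0,0],"twist":[0,0,0],"grip":-0.2},{"translation":[0,0,0],"twist":[0,0,0],"grip":-0.5},{"translation":[0,0,0],"twist":[0,0,0],"grip":-1},{"translation":[0,0,0],"twist":[0,0,0],"grip":-1},{"translation":[0,0,0],"twist":[0,0,0],"grip":-1},{"translation":[0,0,0],"twist":[0,0,0],"grip":-1},{"translation":[0,0,0],"twist":[0,0,0],"grip":-1},{"translation":[0,0,0],"twist":[0,0,0],"grip":-1}]' 45
python3 go.py 493.6 248 67 10
```

```text
t: 6.2
tool_pos: [0.4948, 0.248, 0.0689]
orientation: [2.019, 2.406, 0.004]
force: [-0.3, 0.3, -0.2]
opening: 0.0258
t 6.2 p [494.8 248.   68.9] jaw 10.0 z [ 2.5e-03  8.0e-04 -1.0e+00] F [-0.26  0.32 -0.17] op 25.78 q [ 0.37  0.13  1.77 -0.    1.24  0.2 ]
tool shift mm [ 0.2 -1.2  1.9]
tool twist rad [ 0.0026 -0.0004 -0.    ]
```

```bash
python3 -m pendant '[{"translation":[0,-1,2],"twist":[0.002,0,0],"grip":-1},{"translation":[0,0,0],"twist":[0,0,0],"grip":-1},{"translation":[0,0,0],"twist":[0,0,0],"grip":-1},{"translation":[0,0,0],"twist":[0,0,0],"grip":-1},{"translation":[0,0,0],"twist":[0,0,0],"grip":-1},{"translation":[0,0,0],"twist":[0,0,0],"grip":-1},{"translation":[0,0,0],"twist":[0,0,0],"grip":-1},{"translation":[0,0,0],"twist":[0,0,0],"grip":-1},{"translation":[0,0,0],"twist":[0,0,0],"grip":-1},{"translation":[0,0,0],"twist":[0,0,0],"grip":-1}]' 45
python3 go.py 493.6 248 67 10
```

```text
t: 7.2
tool_pos: [0.4937, 0.2479, 0.0674]
orientation: [-2.019, -2.406, -0.001]
force: [-1.9, -1.0, 2.4]
opening: 0.0174
t 7.2 p [493.7 247.9  67.4] jaw 10.0 z [ 1.e-04  6.e-04 -1.e+00] F [-1.9  -0.98  2.43] op 17.37 q [0.37 0.13 1.78 0.   1.24 0.2 ]
tool shift mm [ 0.1 -0.   0.4]
tool twist rad [ 0.0002 -0.0005  0.    ]
```

```bash
python3 -m pendant '[{"translation":[0,0,-6],"twist":[0,0,0],"grip":-1},{"translation":[0,0,-10],"twist":[0,0,0],"grip":-1},{"translation":[0,0,-14],"twist":[0,0,0],"grip":-1},{"translation":[0,0,-16],"twist":[0,0,0],"grip":-1},{"translation":[0,0,-20],"twist":[0,0,0],"grip":-1},{"translation":[0,0,-22],"twist":[0,0,0],"grip":-1},{"translation":[0,0,-22],"twist":[0,0,0],"grip":-1},{"translation":[0,0,-22],"twist":[0,0,0],"grip":-1},{"translation":[0,0,-20],"twist":[0,0,0],"grip":-1},{"translation":[0,0,-12],"twist":[0,0,0],"grip":-1}]'
python3 go.py 564.2 -174.3 220 10
```

```text
t: 8.2
tool_pos: [0.4926, 0.2473, 0.2442]
orientation: [2.019, 2.406, 0.002]
force: [-0.1, 0.5, -0.9]
opening: 0.0176
t 8.2 p [492.6 247.3 244.2] jaw 10.0 z [ 9.e-04  7.e-04 -1.e+00] F [-0.1   0.51 -0.91] op 17.58 q [ 0.37 -0.01  1.59  0.    1.56  0.2 ]
tool shift mm [-427.6   -2.7   23.9]
tool twist rad [ 0.001  -0.0005 -0.    ]
```

```bash
python3 -m pendant '[{"translation":[-20,0,0],"twist":[0,0,0],"grip":-1},{"translation":[-40,0,0],"twist":[0,0,0],"grip":-1},{"translation":[-45,0,0],"twist":[0,0,0],"grip":-1},{"translation":[-45,0,0],"twist":[0,0,0],"grip":-1},{"translation":[-45,0,0],"twist":[0,0,0],"grip":-1},{"translation":[-45,0,0],"twist":[0,0,0],"grip":-1},{"translation":[-45,0,0],"twist":[0,0,0],"grip":-1},{"translation":[-45,0,0],"twist":[0,0,0],"grip":-1},{"translation":[-30,0,0],"twist":[0,0,0],"grip":-1},{"translation":[-15,0,0],"twist":[0,0,0],"grip":-1}]'
python3 go.py 564.2 -174.3 200 10
```

```text
t: 9.2
tool_pos: [0.561, -0.1323, 0.253]
orientation: [2.007, 2.408, 0.016]
force: [0.2, 1.0, -2.1]
opening: 0.0171
t 9.2 p [ 561.  -132.3  253. ] jaw 10.38 z [ 0.0115  0.0038 -0.9999] F [ 0.17  1.   -2.07] op 17.1 q [-0.33  0.04  1.52  0.01  1.57 -0.51]
tool shift mm [-42.   -5.1  52.9]
tool twist rad [ 0.0119 -0.0017  0.0067]
```

```bash
python3 -m pendant '[{"translation":[-18,-2,0],"twist":[0.012,-0.002,0.007],"grip":-1},{"translation":[-14,-2,5],"twist":[0,0,0],"grip":-1},{"translation":[-8,-1,10],"twist":[0,0,0],"grip":-1},{"translation":[-2,0,10],"twist":[0,0,0],"grip":-1},{"translation":[0,0,10],"twist":[0,0,0],"grip":-1},{"translation":[0,0,8],"twist":[0,0,0],"grip":-1},{"translation":[0,0,4],"twist":[0,0,0],"grip":-1},{"translation":[0,0,0],"twist":[0,0,0],"grip":-1},{"translation":[0,0,0],"twist":[0,0,0],"grip":-1},{"translation":[0,0,0],"twist":[0,0,0],"grip":-1}]'
python3 go.py 564.2 -174.3 200 10
python3 -c "
from h import *
p,d,i=shot('scene','s2.png');q=cv2.imread('pics/s2.png')[160:360,130:330];cv2.imwrite('pics/s2c.png',cv2.resize(q,(600,600),interpolation=cv2.INTER_CUBIC))
p,d,i=shot('wrist','w3.png')"
```

```text
t: 10.2
tool_pos: [0.563, -0.1727, 0.2004]
orientation: [-2.013, -2.406, 0.001]
force: [-0.8, 0.4, -0.5]
opening: 0.0173
t 10.2 p [ 563.  -172.7  200.4] jaw 10.18 z [-0.004   0.0023 -1.    ] F [-0.79  0.4  -0.49] op 17.26 q [-0.39  0.11  1.54  0.    1.49 -0.56]
tool shift mm [-1.8  0.9  0.4]
tool twist rad [-0.0035 -0.003   0.0031]
```

View pics/s2c.png

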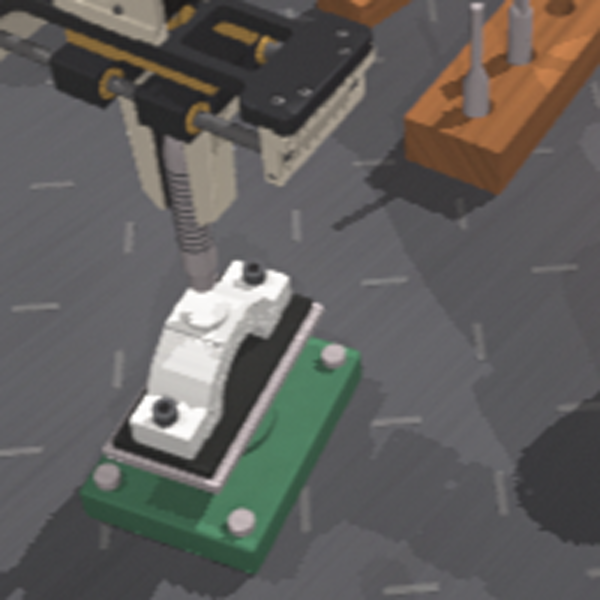

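View pics/w3.png

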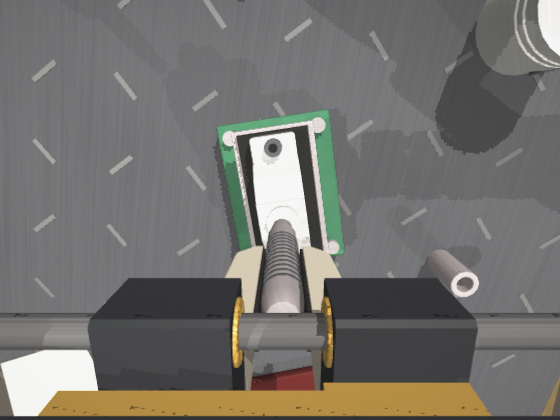

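The scene crop shows the punch held upright over the cap, foot at crop (202,285), with its lean matching the perspective. In the wrist view the foot at (283,228) is over the boss at (283,215).

```bash
python3 - <<'E'
from h import *
for n in('scene','wrist'):
    p,W=cloud(n);q=W.reshape(-1,3)*1e3;q=q[~np.isnan(q[:,0])]
    ci=np.load(n+'.npz')['T'][:3,3]*1e3
    m=(np.hypot(q[:,0]-563,q[:,1]+173)<22)&(q[:,2]>136)&(q[:,2]<182);t=q[m]
    v=ci[:2]-t[:,:2].mean(0);v/=np.linalg.norm(v)
    print(n,len(t),'zmin',np.percentile(t[:,2],2).round(1) if len(t) else '', 'view',v.round(2))
    for lo in range(136,182,6):
        s=t[(t[:,2]>=lo)&(t[:,2]<lo+6)]
        if len(s)>4:
            r=7 if lo<152 else 9
            w=np.array([-v[1],v[0]]); side=s[:,:2]@w; front=np.percentile(s[:,:2]@v,90)
            print(lo,len(s),'mean',s.mean(0).round(1),'side',((side.max()+side.min())/2-np.array([563,-172.7])@w).round(1),'front-r',(front-r-np.array([563,-172.7])@v).round(1))
E
```

```text
scene 186 zmin 140.9 view [ 0.8  -0.59]
136 5 mean [ 568.  -176.6  140.1] side 0.1 front-r 0.0
142 25 mean [ 567.5 -176.8  144.6] side -0.3 front-r 1.1
148 18 mean [ 568.8 -176.8  150.6] side -0.7 front-r 2.1
154 23 mean [ 569.7 -177.6  157.8] side -0.5 front-r 1.4
160 31 mean [ 569.2 -177.6  163. ] side -0.1 front-r 1.6
166 26 mean [ 569.1 -178.1  168.8] side -0.7 front-r 1.7
172 34 mean [ 570.2 -177.2  174.8] side -0.0 front-r 1.5
178 24 mean [ 569.  -177.9  180.1] side -0.1 front-r 1.2
wrist 459 zmin 141.1 view [-0.17  0.99]
136 15 mean [ 561.6 -167.3  140.9] side 0.1 front-r 0.0
142 48 mean [ 562.  -166.7  144.9] side -0.2 front-r 0.2
148 6 mean [ 562.7 -165.9  148.5] side -0.9 front-r 0.2
154 56 mean [ 561.8 -165.5  158.1] side 0.0 front-r 0.0
160 80 mean [ 562.  -165.4  163.3] side -0.3 front-r 0.1
166 84 mean [ 562.  -165.2  169. ] side -0.3 front-r -0.0
172 84 mean [ 562.  -165.3  175.3] side -0.3 front-r 0.3
178 86 mean [ 562.1 -165.4  180.3] side -0.3 front-r 0.3
```

```bash
python3 -m pendant '[{"translation":[-1.8,0.9,0],"twist":[-0.003,-0.003,0.003],"grip":-1},{"translation":[0,0,2],"twist":[0,0,0],"grip":-1},{"translation":[0,0,2],"twist":[0,0,0],"grip":-1},{"translation":[0,0,2],"twist":[0,0,0],"grip":-1},{"translation":[0,0,2],"twist":[0,0,0],"grip":-1},{"translation":[0,0,2],"twist":[0,0,0],"grip":-1},{"translation":[0,0,1],"twist":[0,0,0],"grip":-1},{"translation":[0,0,0],"twist":[0,0,0],"grip":-1},{"translation":[0,0,0],"twist":[0,0,0],"grip":-1},{"translation":[0,0,0],"twist":[0,0,0],"grip":-1}]' 55
python3 go.py 564.2 -174.3 184 10
```

```text
t: 11.3
tool_pos: [0.5649, -0.175, 0.1895]
orientation: [2.019, 2.404, 0.0]
force: [-0.6, -0.4, -1.8]
opening: 0.0173
t 11.3 p [ 564.9 -175.   189.5] jaw 9.96 z [ 0.0016 -0.0011 -1.    ] F [-0.58 -0.36 -1.84] op 17.31 q [-0.39  0.12  1.55 -0.    1.47 -0.56]
tool shift mm [ 0.8 -0.5  5.5]
tool twist rad [ 0.0014  0.0014 -0.0007]
```

```bash
python3 -m pendant '[{"translation":[0.8,-0.5,0.5],"twist":[0.001,0.001,0],"grip":-1},{"translation":[0,0,0.6],"twist":[0,0,0],"grip":-1},{"translation":[0,0,0.6],"twist":[0,0,0],"grip":-1},{"translation":[0,0,0.6],"twist":[0,0,0],"grip":-1},{"translation":[0,0,0.6],"twist":[0,0,0],"grip":-1},{"translation":[0,0,0.6],"twist":[0,0,0],"grip":-1},{"translation":[0,0,0],"twist":[0,0,0],"grip":-1},{"translation":[0,0,0],"twist":[0,0,0],"grip":-1},{"translation":[0,0,0],"twist":[0,0,0],"grip":-1},{"translation":[0,0,0],"twist":[0,0,0],"grip":-1}]'
python3 go.py 564.2 -174.3 183 10
```

```text
t: 12.3
tool_pos: [0.5643, -0.1742, 0.186]
orientation: [2.02, 2.405, 0.0]
force: [-1.0, 0.1, -1.3]
opening: 0.0175
t 12.3 p [ 564.3 -174.2  186. ] jaw 9.96 z [ 7.e-04 -3.e-04 -1.e+00] F [-1.05  0.08 -1.33] op 17.47 q [-0.39  0.12  1.56 -0.    1.46 -0.56]
tool shift mm [-0.  -0.1  3. ]
tool twist rad [ 0.0006  0.0004 -0.0007]
```

```bash
python3 -m pendant '[{"translation":[0,0,0.5],"twist":[0,0,0],"grip":-1},{"translation":[0,0,0.4],"twist":[0,0,0],"grip":-1},{"translation":[0,0,0.4],"twist":[0,0,0],"grip":-1},{"translation":[0,0,0.4],"twist":[0,0,0],"grip":-1},{"translation":[0,0,0.4],"twist":[0,0,0],"grip":-1},{"translation":[0,0,0.4],"twist":[0,0,0],"grip":-1},{"translation":[0,0,0],"twist":[0,0,0],"grip":-1},{"translation":[0,0,0],"twist":[0,0,0],"grip":-1},{"translation":[0,0,0],"twist":[0,0,0],"grip":-1},{"translation":[0,0,0],"twist":[0,0,0],"grip":-1}]'
python3 go.py 564.2 -174.3 183 10
```

```text
t: 13.3
tool_pos: [0.5643, -0.1743, 0.1833]
orientation: [2.02, 2.405, 0.0]
force: [0.1, 0.1, -0.8]
opening: 0.0174
t 13.3 p [ 564.3 -174.3  183.3] jaw 9.96 z [ 8.e-04 -4.e-04 -1.e+00] F [ 0.07  0.09 -0.76] op 17.44 q [-0.39  0.12  1.56 -0.    1.46 -0.56]
tool shift mm [-0.  -0.1  0.3]
tool twist rad [ 0.0008  0.0005 -0.0007]
```

```bash
python3 -m pendant '[{"translation":[0,0,0.3],"twist":[0,0,0],"grip":-1},{"translation":[0,0,0.3],"twist":[0,0,0],"grip":-1},{"translation":[0,0,0.3],"twist":[0,0,0],"grip":-1},{"translation":[0,0,0.3],"twist":[0,0,0],"grip":-1},{"translation":[0,0,0],"twist":[0,0,0],"grip":-1},{"translation":[0,0,0],"twist":[0,0,0],"grip":-1},{"translation":[0,0,0],"twist":[0,0,0],"grip":-1},{"translation":[0,0,0],"twist":[0,0,0],"grip":-1},{"translation":[0,0,0],"twist":[0,0,0],"grip":-1},{"translation":[0,0,0],"twist":[0,0,0],"grip":-1}]'
python3 go.py 564.2 -174.3 183 10
```

```text
t: 14.3
tool_pos: [0.5644, -0.1743, 0.1824]
orientation: [2.019, 2.405, 0.001]
force: [-1.1, -0.8, 0.1]
opening: 0.0172
t 14.3 p [ 564.4 -174.3  182.4] jaw 9.96 z [ 1.2e-03 -5.0e-04 -1.0e+00] F [-1.09 -0.79  0.13] op 17.23 q [-0.39  0.12  1.56 -0.    1.45 -0.56]
tool shift mm [ 0.  -0.2 -0.6]
tool twist rad [ 0.0011  0.0007 -0.0007]
```

```bash
python3 -m pendant '[{"translation":[0,-0.1,0.1],"twist":[0.001,0.0005,0],"grip":-1},{"translation":[0,0,0.1],"twist":[0,0,0],"grip":-1},{"translation":[0,0,0.1],"twist":[0,0,0],"grip":-1},{"translation":[0,0,0.1],"twist":[0,0,0],"grip":-1},{"translation":[0,0,0.1],"twist":[0,0,0],"grip":-1},{"translation":[0,0,0.1],"twist":[0,0,0],"grip":-1},{"translation":[0,0,0.1],"twist":[0,0,0],"grip":-1},{"translation":[0,0,0.1],"twist":[0,0,0],"grip":-1},{"translation":[0,0,0.1],"twist":[0,0,0],"grip":-1},{"translation":[0,0,0.1],"twist":[0,0,0],"grip":-1}]'
python3 go.py 564.2 -174.3 183 10
```

```text
t: 15.3
tool_pos: [0.5645, -0.1744, 0.1822]
orientation: [2.02, 2.405, 0.0]
force: [-1.8, 0.3, 2.2]
opening: 0.0177
t 15.3 p [ 564.5 -174.4  182.2] jaw 9.96 z [ 8.e-04 -5.e-04 -1.e+00] F [-1.83  0.35  2.19] op 17.74 q [-0.39  0.12  1.56 -0.    1.45 -0.56]
tool shift mm [ 0.2 -0.3 -0.8]
tool twist rad [ 0.0007  0.0006 -0.0007]
```

```bash
python3 -m pendant '[{"translation":[0,0,0.3],"twist":[0.0005,0.0005,0],"grip":-1},{"translation":[0,0,0.3],"twist":[0,0,0],"grip":-1},{"translation":[0,0,0.3],"twist":[0,0,0],"grip":-1},{"translation":[0,0,0.3],"twist":[0,0,0],"grip":-1},{"translation":[0,0,0.3],"twist":[0,0,0],"grip":-1},{"translation":[0,0,0.3],"twist":[0,0,0],"grip":-1},{"translation":[0,0,0.3],"twist":[0,0,0],"grip":-1},{"translation":[0,0,0.3],"twist":[0,0,0],"grip":-1},{"translation":[0,0,0.3],"twist":[0,0,0],"grip":-1},{"translation":[0,0,0.3],"twist":[0,0,0],"grip":-1}]'
python3 go.py 564.2 -174.3 183 10
```

```text
t: 16.3
tool_pos: [0.5646, -0.1745, 0.1818]
orientation: [2.019, 2.405, 0.0]
force: [-2.7, 1.4, 5.9]
opening: 0.0175
t 16.3 p [ 564.6 -174.5  181.8] jaw 9.96 z [ 1.2e-03 -7.0e-04 -1.0e+00] F [-2.74  1.39  5.93] op 17.51 q [-0.39  0.12  1.56 -0.    1.45 -0.56]
tool shift mm [ 0.2 -0.4 -1.2]
tool twist rad [ 0.0011  0.0009 -0.0006]
```

```bash
python3 -m pendant '[{"translation":[0.05,-0.1,0.4],"twist":[0.0005,0.0005,0],"grip":-1},{"translation":[0.05,-0.1,0.5],"twist":[0.0003,0.0002,0],"grip":-1},{"translation":[0.05,-0.1,0.6],"twist":[0.0003,0.0002,0],"grip":-1},{"translation":[0.05,-0.1,0.65],"twist":[0.0003,0.0002,0],"grip":-1},{"translation":[0.05,-0.1,0.65],"twist":[0.0003,0.0002,0],"grip":-1},{"translation":[0.05,-0.1,0.65],"twist":[0.0003,0.0002,0],"grip":-1},{"translation":[0.05,-0.1,0.65],"twist":[0.0003,0.0002,0],"grip":-1},{"translation":[0.05,-0.1,0.65],"twist":[0.0003,0.0002,0],"grip":-1},{"translation":[0.05,-0.1,0.65],"twist":[0.0003,0.0002,0],"grip":-1},{"translation":[0.05,-0.1,0.65],"twist":[0.0003,0.0002,0],"grip":-1}]'
python3 go.py 564.2 -174.3 183 10
```

```text
t: 17.3
tool_pos: [0.5646, -0.1745, 0.1816]
orientation: [2.019, 2.405, 0.001]
force: [-2.7, 1.3, 7.9]
opening: 0.017
t 17.3 p [ 564.6 -174.5  181.6] jaw 9.98 z [ 2.e-03 -8.e-04 -1.e+00] F [-2.72  1.27  7.93] op 16.97 q [-0.39  0.12  1.56  0.    1.45 -0.56]
tool shift mm [ 0.3 -0.4 -1.4]
tool twist rad [ 0.0018  0.0011 -0.0004]
```

```bash
python3 -m pendant '[{"translation":[0.05,-0.1,0.8],"twist":[0.001,0.0005,0],"grip":-1},{"translation":[0.05,-0.1,0.9],"twist":[0.0008,0.0004,0],"grip":-1},{"translation":[0.05,-0.1,1.0],"twist":[0.0008,0.0004,0],"grip":-1},{"translation":[0.05,-0.1,1.0],"twist":[0.0008,0.0004,0],"grip":-1},{"translation":[0.05,-0.1,1.0],"twist":[0.0008,0.0004,0],"grip":-1},{"translation":[0.05,-0.1,1.0],"twist":[0.0008,0.0004,0],"grip":-1},{"translation":[0.05,-0.1,1.0],"twist":[0.0008,0.0004,0],"grip":-1},{"translation":[0.05,-0.1,1.0],"twist":[0.0008,0.0004,0],"grip":-1},{"translation":[0.05,-0.1,1.0],"twist":[0.0008,0.0004,0],"grip":-1},{"translation":[0.05,-0.1,1.0],"twist":[0.0008,0.0004,0],"grip":-1}]'
python3 go.py 564.2 -174.3 183 10
```

```text
t: 18.3
tool_pos: [0.5649, -0.1745, 0.1813]
orientation: [-2.019, -2.406, 0.002]
force: [-4.7, 1.1, 9.1]
opening: 0.017
t 18.3 p [ 564.9 -174.5  181.3] jaw 9.99 z [-9.e-04 -7.e-04 -1.e+00] F [-4.75  1.09  9.09] op 17.01 q [-0.39  0.13  1.56 -0.    1.46 -0.56]
tool shift mm [ 0.3 -0.6 -1.6]
tool twist rad [-0.001   0.0006 -0.0001]
```

```bash
python3 -m pendant '[{"translation":[0.1,-0.3,1.1],"twist":[0,0.0005,0],"grip":-1},{"translation":[0.1,-0.4,1.2],"twist":[0.0003,0.0004,0],"grip":-1},{"translation":[0.1,-0.4,1.3],"twist":[0.0003,0.0004,0],"grip":-1},{"translation":[0.1,-0.4,1.4],"twist":[0.0003,0.0004,0],"grip":-1},{"translation":[0.1,-0.4,1.4],"twist":[0.0003,0.0004,0],"grip":-1},{"translation":[0.1,-0.4,1.4],"twist":[0.0003,0.0004,0],"grip":-1},{"translation":[0.1,-0.4,1.4],"twist":[0.0003,0.0004,0],"grip":-1},{"translation":[0.1,-0.4,1.4],"twist":[0.0003,0.0004,0],"grip":-1},{"translation":[0.1,-0.4,1.4],"twist":[0.0003,0.0004,0],"grip":-1},{"translation":[0.1,-0.4,1.4],"twist":[0.0003,0.0004,0],"grip":-1}]'
python3 go.py 564.2 -174.3 183 10
```

```text
t: 19.3
tool_pos: [0.5644, -0.1746, 0.1812]
orientation: [2.014, 2.402, 0.007]
force: [-5.0, 2.3, 10.9]
opening: 0.0171
t 19.3 p [ 564.4 -174.6  181.2] jaw 10.04 z [ 7.9e-03 -7.0e-04 -1.0e+00] F [-5.    2.29 10.87] op 17.12 q [-0.39  0.12  1.57  0.    1.45 -0.56]
tool shift mm [ 0.3 -0.1 -1.8]
tool twist rad [0.0077 0.0021 0.0006]
```

```bash
python3 -m pendant '[{"translation":[0.1,-0.4,1.5],"twist":[0.002,0.001,0],"grip":-1},{"translation":[0.1,-0.4,1.6],"twist":[0.0018,0.0006,0],"grip":-1},{"translation":[0.1,-0.4,1.6],"twist":[0.0018,0.0006,0],"grip":-1},{"translation":[0.1,-0.4,1.6],"twist":[0.0018,0.0006,0],"grip":-1},{"translation":[0.1,-0.4,1.6],"twist":[0.0018,0.0006,0],"grip":-1},{"translation":[0.1,-0.4,1.6],"twist":[0.0018,0.0006,0],"grip":-1},{"translation":[0.1,-0.4,1.6],"twist":[0.0018,0.0006,0],"grip":-1},{"translation":[0.1,-0.4,1.6],"twist":[0.0018,0.0006,0],"grip":-1},{"translation":[0.1,-0.4,1.6],"twist":[0.0018,0.0006,0],"grip":-1},{"translation":[0.1,-0.4,1.6],"twist":[0.0018,0.0006,0],"grip":-1}]'
python3 go.py 564.2 -174.3 183 10; python3 -c "
from h import *
print(robot.read_state()['wrist_torque'])"
```

```text
t: 20.3
tool_pos: [0.5646, -0.1746, 0.1811]
orientation: [2.015, 2.405, 0.001]
force: [-5.1, 3.1, 11.9]
opening: 0.0172
t 20.3 p [ 564.6 -174.6  181.1] jaw 10.09 z [ 0.0033 -0.0017 -1.    ] F [-5.09  3.05 11.89] op 17.22 q [-0.39  0.12  1.57 -0.    1.45 -0.56]
tool shift mm [ 0.4 -0.4 -1.9]
tool twist rad [0.0029 0.0023 0.0016]
[ 0.50953514  1.03951297 -0.07052739]
```

```bash
python3 -m pendant '[{"translation":[0.3,-0.5,1.9],"twist":[0.0025,0.0012,0],"grip":-1},{"translation":[0.3,-0.5,1.9],"twist":[0.0022,0.001,0],"grip":-1},{"translation":[0.3,-0.5,1.9],"twist":[0.0022,0.001,0],"grip":-1},{"translation":[0.3,-0.5,1.9],"twist":[0.0022,0.001,0],"grip":-1},{"translation":[0.3,-0.5,1.9],"twist":[0.0022,0.001,0],"grip":-1},{"translation":[0.3,-0.5,1.9],"twist":[0.0022,0.001,0],"grip":-1},{"translation":[0.3,-0.5,1.9],"twist":[0.0022,0.001,0],"grip":-1},{"translation":[0.3,-0.5,1.9],"twist":[0.0022,0.001,0],"grip":-1},{"translation":[0.3,-0.5,1.9],"twist":[0.0022,0.001,0],"grip":-1},{"translation":[0.3,-0.5,1.9],"twist":[0.0022,0.001,0],"grip":-1}]'
python3 go.py 564.2 -174.3 183 10
```

```text
t: 21.3
tool_pos: [0.5649, -0.1744, 0.181]
orientation: [2.016, 2.408, -0.006]
force: [-4.5, 1.8, 13.0]
opening: 0.0173
t 21.3 p [ 564.9 -174.4  181. ] jaw 10.12 z [-0.0018 -0.0032 -1.    ] F [-4.48  1.85 12.98] op 17.25 q [-0.38  0.13  1.56 -0.    1.45 -0.56]
tool shift mm [ 0.3 -0.7 -2. ]
tool twist rad [-0.0023  0.0028  0.002 ]
```

Reading about 13 N (about 14 N after allowing for the free-air offset) and square. I'll hold a little harder for another 1.5 s.

```bash
python3 -m pendant '[{"translation":[0.2,-0.6,2.1],"twist":[0.0015,0.0015,0],"grip":-1},{"translation":[0.2,-0.6,2.1],"twist":[0.0015,0.0012,0],"grip":-1},{"translation":[0.2,-0.6,2.1],"twist":[0.0015,0.0012,0],"grip":-1},{"translation":[0.2,-0.6,2.1],"twist":[0.0015,0.0012,0],"grip":-1},{"translation":[0.2,-0.6,2.1],"twist":[0.0015,0.0012,0],"grip":-1},{"translation":[0.2,-0.6,2.1],"twist":[0.0015,0.0012,0],"grip":-1},{"translation":[0.2,-0.6,2.1],"twist":[0.0015,0.0012,0],"grip":-1},{"translation":[0.2,-0.6,2.1],"twist":[0.0015,0.0012,0],"grip":-1},{"translation":[0.2,-0.6,2.1],"twist":[0.0015,0.0012,0],"grip":-1},{"translation":[0.2,-0.6,2.1],"twist":[0.0015,0.0012,0],"grip":-1}]'
python3 go.py 564.2 -174.3 183 10
```

```text
t: 22.3
tool_pos: [0.5648, -0.1747, 0.1808]
orientation: [2.015, 2.408, 0.001]
force: [-4.7, 2.8, 13.8]
opening: 0.0171
t 22.3 p [ 564.8 -174.7  180.8] jaw 10.17 z [ 1.5e-03 -2.0e-04 -1.0e+00] F [-4.66  2.8  13.83] op 17.1 q [-0.39  0.12  1.56  0.    1.45 -0.56]
tool shift mm [ 0.5 -0.5 -2.2]
tool twist rad [0.0015 0.0005 0.0029]
```

```bash
python3 -m pendant '[{"translation":[0.2,-0.6,2.2],"twist":[0.0018,0.0012,0],"grip":-1},{"translation":[0.2,-0.6,2.2],"twist":[0.0018,0.0012,0],"grip":-1},{"translation":[0.2,-0.6,2.2],"twist":[0.0018,0.0012,0],"grip":-1},{"translation":[0.2,-0.6,2.2],"twist":[0.0018,0.0012,0],"grip":-1},{"translation":[0.2,-0.6,2.2],"twist":[0.0018,0.0012,0],"grip":-1},{"translation":[0.2,-0.6,2.2],"twist":[0.0018,0.0012,0],"grip":-1},{"translation":[0.2,-0.6,2.2],"twist":[0.0018,0.0012,0],"grip":-1},{"translation":[0.2,-0.6,2.2],"twist":[0.0018,0.0012,0],"grip":-1},{"translation":[0.2,-0.6,2.2],"twist":[0.0018,0.0012,0],"grip":-1},{"translation":[0.2,-0.6,2.2],"twist":[0.0018,0.0012,0],"grip":-1}]'
python3 go.py 564.2 -174.3 183 10
```

```text
t: 23.3
tool_pos: [0.5648, -0.1748, 0.1808]
orientation: [2.014, 2.41, 0.005]
force: [-5.9, 2.5, 15.2]
opening: 0.0169
t 23.3 p [ 564.8 -174.8  180.8] jaw 10.23 z [ 0.0024  0.0017 -1.    ] F [-5.94  2.52 15.22] op 16.91 q [-0.39  0.12  1.56  0.    1.45 -0.57]
tool shift mm [ 0.6 -0.5 -2.2]
tool twist rad [ 0.0027 -0.0013  0.004 ]
```

```bash
python3 -m pendant '[{"translation":[0,0,-6],"twist":[0,0,0],"grip":-1},{"translation":[0,0,-8],"twist":[0,0,0],"grip":-1},{"translation":[0,0,-10],"twist":[0,0,0],"grip":-1},{"translation":[0,0,-12],"twist":[0,0,0],"grip":-1},{"translation":[0,0,-12],"twist":[0,0,0],"grip":-1},{"translation":[0,0,-12],"twist":[0,0,0],"grip":-1},{"translation":[0,0,-10],"twist":[0,0,0],"grip":-1},{"translation":[0,0,-4],"twist":[0,0,0],"grip":-1},{"translation":[0,0,0],"twist":[0,0,0],"grip":-1},{"translation":[0,0,0],"twist":[0,0,0],"grip":-1}]'
python3 go.py 493.7 247.9 260 10
```

```text
t: 24.3
tool_pos: [0.5651, -0.1752, 0.2605]
orientation: [2.013, 2.409, 0.005]
force: [-0.6, -0.0, -0.6]
opening: 0.017
t 24.3 p [ 565.1 -175.2  260.5] jaw 10.22 z [ 0.0038  0.0012 -1.    ] F [-0.64 -0.05 -0.63] op 17.01 q [-0.39  0.09  1.45  0.    1.59 -0.57]
tool shift mm [429.1   4.8   0.8]
tool twist rad [ 0.004  -0.0005  0.0038]
```

```bash
python3 -m pendant '[{"translation":[20,0,0],"twist":[0.004,0,0.004],"grip":-1},{"translation":[40,0.5,0],"twist":[0,0,0],"grip":-1},{"translation":[45,0.5,0],"twist":[0,0,0],"grip":-1},{"translation":[45,0.5,0],"twist":[0,0,0],"grip":-1},{"translation":[45,0.5,0],"twist":[0,0,0],"grip":-1},{"translation":[45,0.5,0],"twist":[0,0,0],"grip":-1},{"translation":[45,0.5,0],"twist":[0,0,0],"grip":-1},{"translation":[45,0.5,0],"twist":[0,0,0],"grip":-1},{"translation":[35,0.5,0],"twist":[0,0,0],"grip":-1},{"translation":[15,0,0],"twist":[0,0,0],"grip":-1}]'
python3 go.py 493.7 247.9 230 10
```

```text
t: 25.3
tool_pos: [0.4976, 0.2105, 0.2526]
orientation: [-2.023, -2.393, 0.01]
force: [0.3, -0.3, -2.0]
opening: 0.017
t 25.3 p [497.6 210.5 252.6] jaw 9.58 z [-1.080e-02  4.000e-04 -9.999e-01] F [ 0.27 -0.3  -1.99] op 17.01 q [ 0.3  -0.03  1.6   0.    1.59  0.14]
tool shift mm [37.5  2.6 22.7]
tool twist rad [-0.0105 -0.0023 -0.0073]
```

```bash
python3 -m pendant '[{"translation":[14,1,0],"twist":[-0.0105,-0.0023,-0.007],"grip":-1},{"translation":[12,1,2],"twist":[0,0,0],"grip":-1},{"translation":[6,0.5,4],"twist":[0,0,0],"grip":-1},{"translation":[2,0,8],"twist":[0,0,0],"grip":-1},{"translation":[0,0,14],"twist":[0,0,0],"grip":-1},{"translation":[0,0,16],"twist":[0,0,0],"grip":-1},{"translation":[0,0,16],"twist":[0,0,0],"grip":-1},{"translation":[0,0,16],"twist":[0,0,0],"grip":-1},{"translation":[0,0,16],"twist":[0,0,0],"grip":-1},{"translation":[0,0,10],"twist":[0,0,0],"grip":-1}]'
python3 go.py 493.7 247.9 108 10
```

```text
t: 26.3
tool_pos: [0.4916, 0.2429, 0.1379]
orientation: [-2.02, -2.402, 0.012]
force: [-0.5, 0.3, -1.9]
opening: 0.017
t 26.3 p [491.6 242.9 137.9] jaw 9.88 z [-0.0069 -0.0038 -1.    ] F [-0.55  0.29 -1.86] op 17.04 q [ 0.37  0.05  1.72 -0.    1.38  0.19]
tool shift mm [ 4.7  3.1 29.8]
tool twist rad [-0.0074  0.0026 -0.002 ]
```

Foot is at about 78 mm, well above the rack top. I'll align, settle, then descend to just above the hole.

```bash
python3 -m pendant '[{"translation":[3,2,0],"twist":[-0.007,0.0025,-0.002],"grip":-1},{"translation":[2,1,4],"twist":[0,0,0],"grip":-1},{"translation":[0,0,6],"twist":[0,0,0],"grip":-1},{"translation":[0,0,6],"twist":[0,0,0],"grip":-1},{"translation":[0,0,4],"twist":[0,0,0],"grip":-1},{"translation":[0,0,2],"twist":[0,0,0],"grip":-1},{"translation":[0,0,0],"twist":[0,0,0],"grip":-1},{"translation":[0,0,0],"twist":[0,0,0],"grip":-1},{"translation":[0,0,0],"twist":[0,0,0],"grip":-1},{"translation":[0,0,0],"twist":[0,0,0],"grip":-1}]'
python3 go.py 493.7 247.9 108 10; python3 - <<'E'
from h import *
shot('wrist','w4.png'); s=robot.read_state(); c=s['tool_pos']*1e3
p,W=cloud('wrist');q=W.reshape(-1,3)*1e3;q=q[~np.isnan(q[:,0])]
t=q[(np.hypot(q[:,0]-c[0],q[:,1]-c[1])<22)&(q[:,2]>52)]
v=np.array([-.17,.985]);w=np.array([-v[1],v[0]])
for lo in range(52,110,8):
    a=t[(t[:,2]>=lo)&(t[:,2]<lo+8)]
    if len(a)>4: sd=a[:,:2]@w; print(lo,len(a),'zmin',a[:,2].min().round(1),'side',((sd.max()+sd.min())/2-c[:2]@w).round(1),'front',(np.percentile(a[:,:2]@v,90)-c[:2]@v).round(1))
E
```

```text
t: 27.3
tool_pos: [0.4944, 0.2477, 0.1138]
orientation: [2.021, 2.405, 0.0]
force: [-0.5, -1.2, -2.2]
opening: 0.0174
t 27.3 p [494.4 247.7 113.8] jaw 9.92 z [ 3.e-04 -0.e+00 -1.e+00] F [-0.52 -1.17 -2.16] op 17.4 q [ 0.37  0.08  1.74 -0.    1.32  0.2 ]
tool shift mm [ 0.3 -0.7  5.8]
tool twist rad [ 0.0003  0.0001 -0.0014]
52 54 zmin 52.4 side 0.0 front 6.9
60 16 zmin 60.0 side -0.3 front 7.0
68 92 zmin 68.4 side -0.1 front 8.9
76 114 zmin 76.1 side -0.3 front 9.0
84 108 zmin 84.0 side -0.3 front 9.1
92 169 zmin 92.1 side -0.3 front 9.1
100 143 zmin 100.1 side -0.6 front 9.1
108 279 zmin 108.0 side -0.3 front 10.1
```

View pics/w4.png

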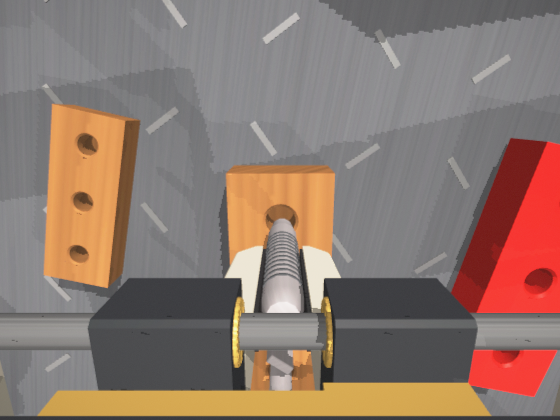

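The punch is straight in the grip and its foot at (283,228) sits over the hole at (282,217). Now I insert it.

```bash
python3 -m pendant '[{"translation":[0.3,-0.7,2],"twist":[0,0,0],"grip":-1},{"translation":[0,0,4],"twist":[0,0,0],"grip":-1},{"translation":[0,0,5],"twist":[0,0,0],"grip":-1},{"translation":[0,0,5],"twist":[0,0,0],"grip":-1},{"translation":[0,0,4],"twist":[0,0,0],"grip":-1},{"translation":[0,0,3],"twist":[0,0,0],"grip":-1},{"translation":[0,0,1],"twist":[0,0,0],"grip":-1},{"translation":[0,0,0],"twist":[0,0,0],"grip":-1},{"translation":[0,0,0],"twist":[0,0,0],"grip":-1},{"translation":[0,0,0],"twist":[0,0,0],"grip":-1}]'
python3 go.py 493.7 247.9 68 10
```

```text
t: 28.35
tool_pos: [0.4934, 0.2477, 0.0872]
orientation: [-2.021, -2.405, 0.001]
force: [-0.3, -0.4, -1.0]
opening: 0.0175
t 28.35 p [493.4 247.7  87.2] jaw 9.91 z [-4.e-04 -3.e-04 -1.e+00] F [-0.35 -0.45 -1.01] op 17.54 q [ 0.37  0.1   1.76 -0.    1.27  0.2 ]
tool shift mm [ 0.1  0.4 19.2]
tool twist rad [-0.0004  0.0002 -0.0015]
```

```bash
python3 -m pendant '[{"translation":[0.1,0.3,3],"twist":[0,0,0],"grip":-1},{"translation":[0,0,4],"twist":[0,0,0],"grip":-1},{"translation":[0,0,4],"twist":[0,0,0],"grip":-1},{"translation":[0,0,3],"twist":[0,0,0],"grip":-1},{"translation":[0,0,1.5],"twist":[0,0,0],"grip":-1},{"translation":[0,0,0.5],"twist":[0,0,0],"grip":-1},{"translation":[0,0,0.3],"twist":[0,0,0],"grip":-1},{"translation":[0,0,0.3],"twist":[0,0,0],"grip":-1},{"translation":[0,0,0.3],"twist":[0,0,0],"grip":-1},{"translation":[0,0,0.3],"twist":[0,0,0],"grip":-1}]'
python3 go.py 493.7 247.9 67.4 10
```

```text
t: 29.35
tool_pos: [0.494, 0.248, 0.0689]
orientation: [2.021, 2.405, 0.0]
force: [-0.5, -0.0, -1.7]
opening: 0.0171
t 29.35 p [494.  248.   68.9] jaw 9.91 z [ 3.e-04 -0.e+00 -1.e+00] F [-0.52 -0.01 -1.68] op 17.07 q [ 0.37  0.13  1.77 -0.    1.24  0.2 ]
tool shift mm [-0.1 -0.3  1.5]
tool twist rad [ 0.0003  0.0001 -0.0015]
```

```bash
python3 -m pendant '[{"translation":[0,-0.2,0.3],"twist":[0,0,0],"grip":-1},{"translation":[0,0,0.3],"twist":[0,0,0],"grip":-1},{"translation":[0,0,0.3],"twist":[0,0,0],"grip":-1},{"translation":[0,0,0.3],"twist":[0,0,0],"grip":-1},{"translation":[0,0,0.3],"twist":[0,0,0],"grip":-1},{"translation":[0,0,0.3],"twist":[0,0,0],"grip":-1},{"translation":[0,0,0.3],"twist":[0,0,0],"grip":-1},{"translation":[0,0,0.3],"twist":[0,0,0],"grip":-1},{"translation":[0,0,0.3],"twist":[0,0,0],"grip":-1},{"translation":[0,0,0.3],"twist":[0,0,0],"grip":-1}]'
python3 go.py 493.7 247.9 67.4 10
```

```text
t: 30.35
tool_pos: [0.4941, 0.2482, 0.0673]
orientation: [2.021, 2.405, 0.001]
force: [-3.1, -1.3, 5.2]
opening: 0.0172
t 30.35 p [494.1 248.2  67.3] jaw 9.91 z [ 1.1e-03  3.0e-04 -1.0e+00] F [-3.08 -1.28  5.16] op 17.25 q [ 0.37  0.13  1.78 -0.    1.24  0.2 ]
tool shift mm [-0.2 -0.5 -0.1]
tool twist rad [ 0.0011 -0.0001 -0.0015]
```

The punch is seated on the hole floor (5 N at z = 67.3 mm). Releasing gently.

```bash
python3 -m pendant '[{"translation":[0,0,0],"twist":[0,0,0],"grip":-1},{"translation":[0,0,0],"twist":[0,0,0],"grip":-0.55},{"translation":[0,0,0],"twist":[0,0,0],"grip":-0.5},{"translation":[0,0,0],"twist":[0,0,0],"grip":-0.2},{"translation":[0,0,0],"twist":[0,0,0],"grip":0.2},{"translation":[0,0,0],"twist":[0,0,0],"grip":0.6},{"translation":[0,0,0],"twist":[0,0,0],"grip":1},{"translation":[0,0,0],"twist":[0,0,0],"grip":1},{"translation":[0,0,0],"twist":[0,0,0],"grip":1},{"translation":[0,0,0],"twist":[0,0,0],"grip":1}]'
python3 go.py 493.7 247.9 67.4 10
```

```text
t: 31.35
tool_pos: [0.4946, 0.2483, 0.0667]
orientation: [2.02, 2.404, 0.003]
force: [0.3, 0.1, -0.1]
opening: 0.0743
t 31.35 p [494.6 248.3  66.7] jaw 9.91 z [ 2.2e-03  7.0e-04 -1.0e+00] F [ 0.28  0.07 -0.08] op 74.25 q [ 0.37  0.13  1.78 -0.    1.23  0.2 ]
tool shift mm [-0.3 -1.  -0.7]
tool twist rad [ 0.0023 -0.0003 -0.0015]
```

```bash
python3 -m pendant '[{"translation":[0,0,0],"twist":[0,0,0],"grip":1},{"translation":[0,0,-5],"twist":[0,0,0],"grip":1},{"translation":[0,0,-15],"twist":[0,0,0],"grip":1},{"translation":[0,0,-20],"twist":[0,0,0],"grip":1},{"translation":[0,0,-25],"twist":[0,0,0],"grip":1},{"translation":[0,0,-25],"twist":[0,0,0],"grip":1},{"translation":[0,0,-25],"twist":[0,0,0],"grip":1},{"translation":[0,0,-25],"twist":[0,0,0],"grip":1},{"translation":[0,0,-25],"twist":[0,0,0],"grip":1},{"translation":[0,0,-20],"twist":[0,0,0],"grip":1}]'
python3 -m pendant '[{"translation":[-10,0,0],"twist":[0,0,0],"grip":1},{"translation":[-20,0,0],"twist":[0,0,0],"grip":1},{"translation":[-30,0,0],"twist":[0,0,0],"grip":1},{"translation":[-30,0,0],"twist":[0,0,0],"grip":1},{"translation":[-20,0,0],"twist":[0,0,0],"grip":1},{"translation":[-10,0,0],"twist":[0,0,0],"grip":1},{"translation":[0,0,0],"twist":[0,0,0],"grip":1},{"translation":[0,0,0],"twist":[0,0,0],"grip":1},{"translation":[0,0,0],"twist":[0,0,0],"grip":1},{"translation":[0,0,0],"twist":[0,0,0],"grip":1}]'
python3 - <<'E'
from h import *
p,d,i=shot('scene','s3.png')
p,W=cloud('scene');z=W[...,2];b=np.zeros(z.shape,bool);b[120:230,250:350]=1
k,l,st,ce=cv2.connectedComponentsWithStats((b&(z>.06)).astype(np.uint8))
for j in range(1,k):
    if st[j,4]>30:
        q=W[l==j];t=q[q[:,2]>np.nanmax(q[:,2])-.008];print(ce[j].round(),st[j,4],t.mean(0).round(4),q[:,2].max().round(4))
E
```

```text
t: 32.35
tool_pos: [0.4925, 0.2476, 0.265]
orientation: [2.02, 2.404, 0.002]
force: [0.5, 0.6, 0.0]
opening: 0.093
t: 33.35
tool_pos: [0.5137, 0.1244, 0.2687]
orientation: [2.016, 2.404, 0.012]
force: [-0.7, 0.5, -0.1]
opening: 0.0931
[317. 144.] 187 [0.4972 0.2436 0.1135] 0.1172
[303. 162.] 141 [0.5064 0.1808 0.1082] 0.1116
[288. 177.] 127 [0.5183 0.1171 0.1256] 0.1284
```

View pics/s3.png

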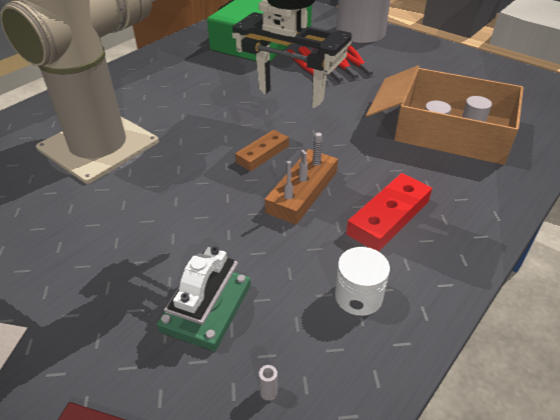

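The scene view shows the punch back upright in its hole at (317,147). The drift, chisel, piston and wrist pin are where they were.

```bash
python3 -c "
from plant import robot
print(robot.close_job())"
```

```text
the job is handed in; nothing more can be done
None
```

I stamped the boss with the punch, put it back in its own rack hole and handed the job in at about 33 s of the 72 s allowed. No verdict is reported.

- **Stamp:** I found the boss by touch at about 123 mm. The force readings rose to about 15 N, and the last four seconds read 12–15 N. Readings come only at the end of each second, so the force in between was not seen. The tool stayed within about 0.5° of vertical, and the foot was about 0.6 mm off the centre measured by camera.
- **Sideways force:** while pressing, the wrist also read about 5–6 N sideways, and my corrections did not remove it. The position readings showed no clear slip of the foot, but I did not look at the mark itself.
- **Lift:** straight up 80 mm, with 0.5 mm of sideways drift.
- **Return:** the punch touched the hole floor with about 5 N at the same height it was gripped at. I then let go and backed the gripper away.
- **Last check:** in the scene camera, the punch is upright, with its top within about 1 mm of where it started. The other two tools also measured within about 1 mm. The piston and wrist pin look unmoved in the picture, but I did not measure them.

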